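Fetch the magenta paint pot from under a loaded lid

TASK

The magenta paint pot in the clear supply box is wanted at the painting place: clear the orange and blue pots off the box's lid onto the teal tray, swing the lid right back so that it stays open, take the magenta pot out and stand it in the white pot holder. Then lower the lid shut without letting it slam, and put the orange and the blue pot back on the lid, each where it stood at the start. Keep all pots upright, set them down rather than drop them, and leave the green pot in the box and the water cup with the yellow top where they are.

Things in the scene. Friction and masses are not known exactly. Their poses are not given: they have to be found in the camera images.
- orange_pot: Orange paint pot, standing on the lid of the supply box at the start. Closed screw-cap pot: upright cylinder 47 mm in diameter, 55 mm high, 50 to 110 g; every pot is alike but for colour. Origin at the centre of its underside, z up along its axis; round, so yaw means nothing.
- blue_pot: Blue paint pot, standing on the lid of the supply box at the start. Closed screw-cap pot: upright cylinder 47 mm in diameter, 55 mm high, 50 to 110 g; every pot is alike but for colour. Origin at the centre of its underside, z up along its axis; round, so yaw means nothing.
- magenta_pot: Magenta paint pot, the one wanted. It stands on the floor inside the supply box, seen through the clear lid, one of two there. Closed screw-cap pot: upright cylinder 47 mm in diameter, 55 mm high, 50 to 110 g; every pot is alike but for colour. Origin at the centre of its underside, z up along its axis; round, so yaw means nothing.
- green_pot: Green paint pot, the other one standing inside the supply box; it stays there. Closed screw-cap pot: upright cylinder 47 mm in diameter, 55 mm high, 50 to 110 g; every pot is alike but for colour. Origin at the centre of its underside, z up along its axis; round, so yaw means nothing.
- tray: Teal tray, the side area for the cleared pots, fixed: outside 200 (its x) x 110 mm (its y), rim 16 mm high, walls and floor 4 mm. Origin: centre of underside; inner floor 4 mm above. The pots fit side by side along its x, e.g. 50 mm either side of centre.
- pot_holder: White round pot holder, fixed, empty at the start: a disc 108 mm across and 4 mm thick with a raised ring, inner diameter 66 mm, outer 74 mm, its top 21 mm above the table; the floor inside is dark grey, 4 mm above the table. Origin: centre of underside. A pot stands loosely inside the ring on this floor.
- supply_box: Clear box, teal edging, fixed: outside 260 (its x) x 200 (its y) x 90 mm, walls and floor 4 mm. Origin: centre of underside. Clear hinged lid 4 mm thick, its top 94 mm above the table when closed. Hinge line along box x at y +100, z +92 mm; pull handle out at the -y side; open lid stands up at +y. Pots inside: a row along box x, about 25 mm off centre to -y; pots on the lid nearer the hinge.
- water_cup: Water cup with a yellow non-spill top, loose, to be left alone: round, 86 mm across at the top, 97 mm high. Origin at the centre of its underside. Other bystanders on the table stand clear of the work: nearer the robot than x = 0.40 m and under 15 mm high, or beyond x = 0.72 m or y = +-0.5 m.
- lid (a joint): Opening angle of the box's lid, rad: 0 closed, grows as the handle side goes up and over towards the box's +y; stop at 1.83, past upright, where it leans back and stays by its weight. Let go below about 1.6 it falls shut. Lid 0.22 kg, hinge almost free; lifting it by the handle takes 1 to 1.5 N.
- lid_bar (a point): Middle of the bar of the lid's teal D-shaped handle: round bar 10 mm thick, 90 mm long, parallel to box x, in the lid's plane, 40 mm out from its free edge (gap open between the two end arms). At opening a it lies in the box frame at x 0, y 100 - 240 cos a, z 92 + 240 sin a (mm). Pinched from above, it turns easily between the fingers as the lid swings. Site x: along the bar.

How it is judged:
On the way, in this order (a step that is already met when the one before it is completed fails the run):
1. the orange and the blue pot stand on the tray, the lid still closed (x of orange_pot in the frame of tray between -0.08 and 0.08 m and y of orange_pot in the frame of tray between -0.035 and 0.035 m and z of orange_pot in the frame of tray between -0.002 and 0.01 m and angle between each of orange_pot, blue_pot's own z axis and vertical below 0.12 rad and linear speed of each of orange_pot, blue_pot below 0.03 m/s and x of blue_pot in the frame of tray between -0.08 and 0.08 m and y of blue_pot in the frame of tray between -0.035 and 0.035 m and z of blue_pot in the frame of tray between -0.002 and 0.01 m and value of joint lid below 0.06 rad), for 0.2 s.
2. the lid is swung right back and stays open (value of joint lid above 1.65 rad), for 0.2 s.
3. the magenta pot stands in the pot holder, released (horizontal distance between magenta_pot and pot_holder below 0.013 m and z of magenta_pot in the frame of pot_holder between -0.002 and 0.01 m and angle between magenta_pot's own z axis and vertical below 0.12 rad and linear speed of magenta_pot below 0.03 m/s and contact force between the fingers and magenta_pot below 0.05 N), for 0.2 s.
At the end, for the whole second after the job is handed in: Lid closed (under 0.04 rad); orange and blue pots on it, each within 15 mm of its start; magenta pot in the holder, within 13 mm of its centre; green pot and water cup within 20 mm of their starts; all upright within 7 degrees, released and at rest (value of joint lid below 0.04 rad and distance of each of orange_pot, blue_pot from where it was at the start of the episode below 0.015 m and angle between each of orange_pot, blue_pot, magenta_pot, green_pot, water_cup's own z axis and vertical below 0.12 rad and linear speed of each of orange_pot, blue_pot, magenta_pot, green_pot below 0.03 m/s and horizontal distance between magenta_pot and pot_holder below 0.013 m and z of magenta_pot in the frame of pot_holder between -0.002 and 0.01 m and distance of each of green_pot, water_cup from where it was at the start of the episode below 0.02 m); the robot touches nothing.
It fails at once if a pot is tipped (over 40 degrees) (angle between any of orange_pot, blue_pot, magenta_pot, green_pot's own z axis and vertical above 0.7 rad).
It fails at once if a pot is dropped (falls free faster than 0.7 m/s, from 25 mm or more) ((linear speed of orange_pot above 0.7 m/s and contact force between the fingers and orange_pot below 0.01 N) or (linear speed of blue_pot above 0.7 m/s and contact force between the fingers and blue_pot below 0.01 N) or (linear speed of magenta_pot above 0.7 m/s and contact force between the fingers and magenta_pot below 0.01 N) or (linear speed of green_pot above 0.7 m/s and contact force between the fingers and green_pot below 0.01 N)).
It fails at once if the lid slams (falls shut faster than 5 rad/s) (velocity of joint lid below -5 rad/s).
It fails at once if the green pot is taken or pushed away (over 30 mm) (distance of green_pot from where it was at the start of the episode above 0.03 m).
It fails at once if the water cup is pushed away (over 30 mm) (distance of water_cup from where it was at the start of the episode above 0.03 m).
It also fails if it takes over 152 s, if anything falls off the work surface, if the arm or the gripper's body presses on something with over 40 N, if the wrist force passes 120 N, or if a joint passes its speed limit or range.

ROBOT

A 7-joint arm with a two-finger parallel gripper is mounted at the origin on the work surface. World frame = base frame: x ahead of the robot, y to its left, z up, the work surface at z = 0. Lengths are in m, angles in rad, forces in N, time in s.
With the tool pointing down it reaches from about 0.425 to 0.825 m from the base axis. Payload 3.6 kg.
Tool frame: the origin (TCP) lies at the very end of the fingers, on their centre line; the grasp point (between the pads) lies 19 mm behind it (pinch_z is the distance from the TCP to the grasp point, in m); z points along the fingers, y is the direction in which the jaws open and shut (so a half turn about z gives the same grasp; the last joint's range is limited). The gripper opens to 93 mm and grips with 3 to 60 N. Pads are 15 mm wide; open, the fingers measure 128 mm over their backs; the gripper's body (75 mm by 188 mm) begins 65 mm behind the grasp point.
Start: joints at [1.085, 0.615, -0.013, 1.423, 0.008, 1.103, -0.04], TCP at [0.288, -0.583, 0.219] pointing down, gripper open.
Joint ranges: [-3.12, 3.12], [-0.3, 2.06], [-1.34, 1.32], [0.26, 2.42], [-1.36, 4.5], [0.01, 1.98], [-2.84, 2.84]. Speed limits (rad/s): [2.79, 2.79, 3.14, 3.14, 3.14, 3.14, 3.14].

INTERFACE

Orientations are given as a unit quaternion [w, x, y, z].
In Python, from workcell import read_state, camera, close_job, pinch_z gives the robot as it stands.
- The arm moves only by the tool play_rows, never from a script. Its argument "rows" is one flat list of numbers, 6 for each row, row after row: the shift along the tool's x, y, z in cm, then the turn, a rotation vector about the tool's x, y, z in degrees. A call has 1 to 5 rows; each row is the pose to reach, as a shift and turn from the pose commanded when the call began, along the tool's axes at that moment; what a row does not reach only later rows make up. A row lasts 1/8 s, in which the tool goes at most 62.5 mm and 10.7 degrees, less where a joint would pass 70% of its speed; a pose out of reach is approached as far as the arm can. A call with a gripper value outside its range is refused whole. "jaw" is the finger opening in cm, from 0 to 9.3, set as the call begins (left out, the last holds). The fingers move at their own pace and stop on an object; "grip_force" is the grip in N (left out, the last holds). Time passes only in rows, so rows that repeat a pose let the fingers close. It gives the time, the measured TCP pose, the force and the opening at its end, in the units of the state.
- read_state(): the state, without advancing time (a new reading comes with each control period).
- camera(name): name is "scene" or "top" or "wrist"; returns a dict with "image" (480x640x3 uint8, blue, green, red), "z_map" (480x640 float32, m along the optical axis (not along the pixel's ray), 0 where there is no reading), "mtx" (3x3 intrinsics, pixels), "extrinsics" (4x4, takes a point from camera to world coordinates). Camera axes: x right, y up, looking along -z (the intrinsics and any distortion apply to the point x, -y, -z); pixel columns grow to the right and rows downward; lengths in m; the calibration is good to about 2 mm. A picture is of the moment at which its call begins.
- close_job(): hands the job in, once; it reports no verdict.
The state is a dict: "time_s": time; "qpos": joint angles; "qvel": joint speeds; "tau": joint torques, N m; "tool_pos": TCP position; "eef_rot": TCP orientation; "force": force on the tool from outside, world axes, zero at the start; "wrist_torque": the same for the moment, N m; "finger_gap": opening from 0.0 (shut) to 1.0 (fully open).
Only numpy, scipy, OpenCV 4.12 (cv2) and the standard library are available. Lean on these libraries where they do the work, as an engineer would, in place of code of your own. Each camera call takes 0.05 s, during which the arm holds its last target. There are 200 camera calls.

## Working session

There is one attempt and no reset: what is moved stays moved. The work goes in short steps, Python scripts to look and compute and a tool call to move; the robot and the scene stay as the last step left them, time stands still between calls to the robot, and variables do not carry over. Pictures are saved under pics/ and viewed, about 12 in all and at most 16, crops included, and the job is handed in when it is done.

Besides the shell and the picture viewer there is one more tool, called after "Request:" as name(argument=value, ...) on one line, values as JSON. play_rows: Moves the arm, as the interface text tells. Its arguments: {"type":"object","properties":{"rows":{"type":"array","items":{"type":"number"}},"jaw":{"type":"number"},"grip_force":{"type":"number"}},"required":["rows"]}

```bash
mkdir -p pics; ls; python3 - <<'E'
from workcell import *
import cv2
s=read_state(); print({k:s[k] for k in ('time_s','tool_pos','eef_rot','force','finger_gap')},pinch_z)
for n in ('scene','top'):
    c=camera(n); cv2.imwrite(f'pics/{n}0.png',c['image']); print(n,c['mtx'].tolist(),c['extrinsics'].round(3).tolist(), c.keys())
E
```

```text
pics
{'time_s': 0.0, 'tool_pos': array([ 0.28753224, -0.58207805,  0.21750708]), 'eef_rot': array([-1.22093922e-03,  9.73795073e-01,  2.27423777e-01, -3.00330558e-04]), 'force': array([-0.60388492,  0.82481231, -0.36174689]), 'finger_gap': 0.9994926476510616} 0.0188
scene [[448.39533430916583, 0.0, 315.7572266272263], [0.0, 448.39533430916583, 233.75687484208072], [0.0, 0.0, 1.0]] [[-0.807, -0.495, 0.323, 0.92], [0.591, -0.664, 0.458, 0.34], [-0.012, 0.56, 0.828, 0.826], [0.0, 0.0, 0.0, 1.0]] dict_keys(['image', 'z_map', 'mtx', 'extrinsics'])
top [[569.5718918646098, 0.0, 324.49180590871595], [0.0, 569.5718918646098, 234.12775074270795], [0.0, 0.0, 1.0]] [[-0.003, 0.995, -0.098, 0.516], [-1.0, -0.003, 0.001, -0.081], [0.0, 0.098, 0.995, 1.41], [0.0, 0.0, 0.0, 1.0]] dict_keys(['image', 'z_map', 'mtx', 'extrinsics'])
```

View pics/top0.png

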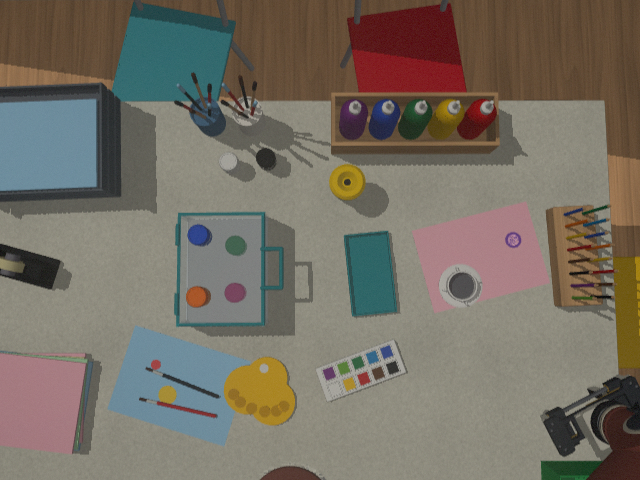

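View pics/scene0.png

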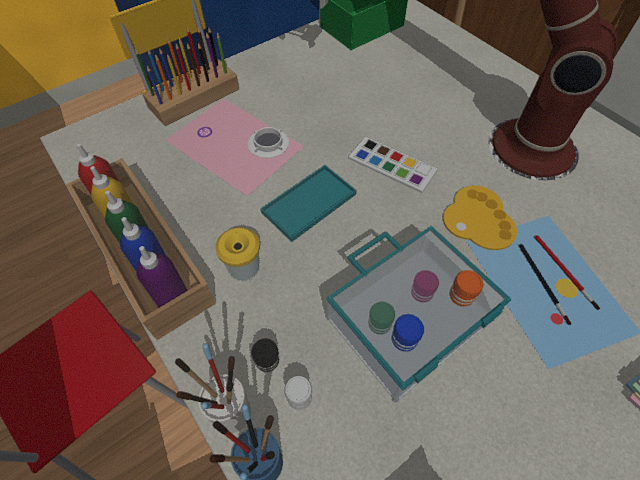

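The top view shows the box at (178–267, 213–325) with its handle at (272, 268). The orange pot is at (198, 297), blue (199, 235), magenta (235, 292) and green (236, 245). The tray is at (371, 273), the holder at (461, 286) and the cup at (347, 182). The scene view agrees.

```bash
cat > h.py <<'E'
from workcell import *
import numpy as np, cv2
from scipy.spatial.transform import Rotation as R
def ray(c,u,v):
    K=c['mtx'];E=c['extrinsics']
    d=E[:3,:3]@np.array([(u-K[0,2])/K[0,0],-(v-K[1,2])/K[1,1],-1.]);return E[:3,3],d
def onz(c,u,v,z):
    o,d=ray(c,u,v);return o+d*(z-o[2])/d[2]
def cloud(c):
    K=c['mtx'];E=c['extrinsics'];Z=c['z_map'];v,u=np.mgrid[:480,:640]
    P=np.stack([(u-K[0,2])/K[0,0]*Z,-(v-K[1,2])/K[1,1]*Z,-Z],-1)
    W=P@E[:3,:3].T+E[:3,3];W[Z<=0]=np.nan;return W
HUE={'orange':(5,18),'blue':(108,125),'magenta':(150,172),'green':(60,85),'teal':(86,98),'yellow':(22,32)}
def mask(c,name,s=90,v=40):
    h=cv2.cvtColor(c['image'],cv2.COLOR_BGR2HSV);a,b=HUE[name]
    return cv2.inRange(h,(a,s,v),(b,255,255))>0
def tool(dw):   # world shift -> tool cm
    q=read_state()['eef_rot'];r=R.from_quat(np.r_[q[1:],q[0]]);return r.inv().apply(dw)*100
E
cat > a.py <<'E'
from h import *
np.set_printoptions(precision=4,suppress=True)
c=camera('top');W=cloud(c)
h=cv2.cvtColor(c['image'],cv2.COLOR_BGR2HSV)
for n,(u,v) in dict(orange=(198,297),blue=(199,235),magenta=(235,292),green=(236,245),cup=(347,182),hold=(462,286),tray=(371,273),handle=(282,268),lid=(250,268)).items(): print(n,h[v,u],W[v,u])
def win(u,v,r):
    m=np.zeros((480,640),bool);m[v-r:v+r,u-r:u+r]=1;return m
for n,u,v,s,z in (('orange',198,297,90,.149),('blue',199,235,90,.149),('magenta',235,292,50,.059),('green',236,245,40,.059)):
    m=mask(c,n,s)&win(u,v,20)
    top=m&(np.abs(W[...,2]-z)<.006)
    for mm in (m,top):
        if mm.sum()<10: print(n,'few');continue
        vs,us=np.nonzero(mm);(x,y),r=cv2.minEnclosingCircle(np.c_[us,vs].astype(np.float32))
        print(n,mm.sum(),us.mean(),vs.mean(),'circ',x,y,r,onz(c,x,y,z), 'mean',onz(c,us.mean(),vs.mean(),z))
m=(mask(c,'teal',60)&win(371,273,60)).astype(np.uint8)
k=max(cv2.findContours(m,0,2)[0],key=cv2.contourArea);r=cv2.minAreaRect(k);print('tray',r,onz(c,*r[0],.014));B=[onz(c,*p,.016) for p in cv2.boxPoints(r)];print(np.array(B))
m=(mask(c,'teal',60)&win(230,268,75)).astype(np.uint8)
k=max(cv2.findContours(m,0,2)[0],key=cv2.contourArea);r=cv2.minAreaRect(k);print('box',r)
# handle outer bar: teal at u>272
vs,us=np.nonzero(m);s=us>274;print('bar',us[s].min(),us[s].max(),vs[s].min(),vs[s].max())
s=(us>278);p=np.polyfit(vs[s],us[s],1);vc=(vs[s].min()+vs[s].max())/2;print('barmid',p,onz(c,us[s].mean(),vc,.092))
s=(us<272);print('edge',us[s].min(),us[s].max(),vs[s].min(),vs[s].max(),onz(c,us[s].min(),vs[s].min(),.092),onz(c,us[s].max(),vs[s].max(),.092))
# holder: white, low saturation
m=((h[...,1]<40)&(h[...,2]>150)&win(462,286,32)).astype(np.uint8)
k=max(cv2.findContours(m,0,2)[0],key=cv2.contourArea);print('hold',cv2.minEnclosingCircle(k),cv2.boundingRect(k))
(x,y),_=cv2.minEnclosingCircle(k);print(onz(c,x,y,.004))
m=((h[...,2]<120)&win(462,286,20)).astype(np.uint8);k=max(cv2.findContours(m,0,2)[0],key=cv2.contourArea);(x,y),rr=cv2.minEnclosingCircle(k);print('inner',x,y,rr,onz(c,x,y,.012))
m=mask(c,'yellow')&win(347,182,25);vs,us=np.nonzero(m);print('cup',onz(c,us.mean(),vs.mean(),.097))
big=cv2.resize(c['image'][150:350,150:520],None,fx=2.1,fy=2.1,interpolation=cv2.INTER_CUBIC);cv2.imwrite('pics/crop0.png',big)
E
python3 a.py
```

```text
orange [ 11 188 167] [0.502  0.1964 0.1514]
blue [113 168 140] [0.6393 0.1978 0.1469]
magenta [166 103 116] [0.5125 0.1243 0.0936]
green [73 83 98] [0.6207 0.1228 0.097 ]
cup [23 41 50] [ 0.7701 -0.1353  0.0846]
hold [140  10  80] [ 0.5254 -0.4193  0.0058]
tray [ 91 143 102] [ 0.558  -0.1964  0.0032]
handle [ 92 113  81] [0.5671 0.016  0.1002]
lid [  0   0 126] [0.5675 0.0901 0.0953]
orange 406 197.44827586206895 296.3645320197044 circ 197.94285583496094 296.77142333984375 12.371661186218262 [0.5025 0.1971 0.149 ] mean [0.5034 0.1982 0.149 ]
orange 340 196.0529411764706 296.5470588235294 circ 196.0 296.1538391113281 10.732182502746582 [0.5038 0.2014 0.149 ] mean [0.503  0.2013 0.149 ]
blue 366 198.39071038251367 234.5846994535519 circ 199.5 234.5 12.020915031433105 [0.6402 0.1963 0.149 ] mean [0.64   0.1987 0.149 ]
blue 328 197.7439024390244 234.46951219512195 circ 197.8482208251953 234.5357208251953 10.463770866394043 [0.6401 0.1999 0.149 ] mean [0.6403 0.2002 0.149 ]
magenta 323 234.56037151702787 292.1888544891641 circ 234.85000610351562 292.5 10.453454971313477 [0.5113 0.13   0.0
[... 162 characters left out ...]
3 0.1304 0.059 ]
green few
tray ((369.9507141113281, 273.031494140625), (81.81116485595703, 45.119140625), 83.9909896850586) [ 0.5576 -0.1929  0.014 ]
[[ 0.6518 -0.128   0.016 ]
 [ 0.6632 -0.2385  0.016 ]
 [ 0.4645 -0.2566  0.016 ]
 [ 0.4534 -0.1476  0.016 ]]
box ((227.99996948242188, 269.0), (113.99998474121094, 107.99998474121094), 90.0)
bar 275 282 247 289
barmid [  0.  280.5] [0.5675 0.0201 0.092 ]
edge 156 271 212 342 [0.6988 0.3113 0.092 ] [0.3987 0.0409 0.092 ]
hold ((459.9893493652344, 285.4042663574219), 21.965118408203125) (439, 264, 43, 44)
[ 0.5269 -0.4148  0.004 ]
inner 461.8157958984375 285.2105407714844 13.489825248718262 [ 0.5273 -0.4174  0.012 ]
cup [ 0.7685 -0.1346  0.097 ]
```

View pics/crop0.png

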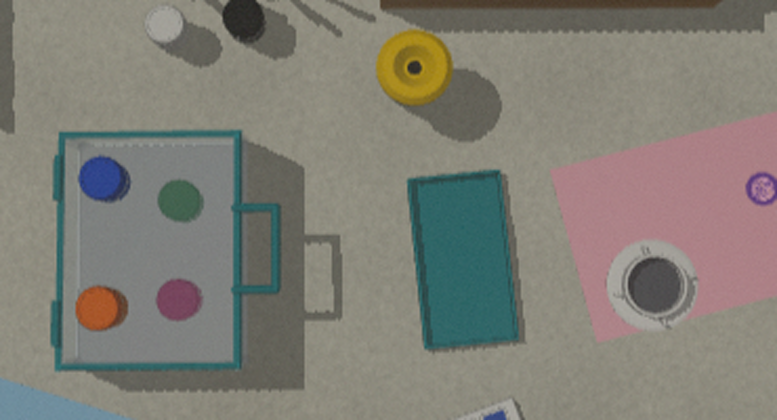

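The pots on the lid, the two in the box, the tray, holder and cup all measured cleanly. The box yaw is about 0. I'll turn the tool so its jaws lie along world y and approach the orange pot.

Request:
play_rows(rows=[4.3,-3.0,-0.65,0,0,5.3,8.6,-6,-1.3,0,0,10.6,13,-9,-2,0,0,16,17.3,-12,-2.6,0,0,21.2,21.6,-14.9,-3.25,0,0,26.3], jaw=7.5, grip_force=15)

```text
time_s: 0.78
tool_pos: [0.4161, -0.3517, 0.2512]
eef_rot: [-0.0, 1.0, -0.002, -0.0]
force: [0.8, -0.6, 0.5]
finger_gap: 0.811
```

```bash
cat > st.py <<'E'
from h import *
import sys
s=read_state();q=s['eef_rot'];r=R.from_quat(np.r_[q[1:],q[0]]);print(s['time_s'],s['tool_pos'].round(4),'gap',s['finger_gap']*9.3,'F',s['force'].round(2)); print('to yaw0 rotvec deg',np.rad2deg((r.inv()*R.from_quat([1,0,0,0])).as_rotvec()).round(2),'q',s['qpos'].round(2))
for a in sys.argv[1:]: print(a,tool(np.array(eval(a))-s['tool_pos']).round(2))
E
python3 st.py .503,.2,.25
```

```text
0.775 [ 0.4161 -0.3517  0.2512] gap 7.545630336147935 F [ 0.78 -0.58  0.49]
to yaw0 rotvec deg [-0.03  0.01 -0.17] q [ 0.6   0.42  0.08  1.69 -0.04  1.04 -0.87]
.503,.2,.25 [  8.52 -55.19   0.14]
```

Request:
play_rows(rows=[0.9,-5.5,0,0,0,0,1.8,-11,0,0,0,0,2.7,-16.5,0,0,0,0,3.6,-22,0,0,0,0,4.5,-27.5,0,0,0,0])

```text
time_s: 1.4
tool_pos: [0.4606, -0.0767, 0.2512]
eef_rot: [-0.0, 1.0, -0.0, 0.0]
force: [1.7, 0.7, -0.5]
finger_gap: 0.804
```

Request:
play_rows(rows=[0.9,-5.5,0,0,0,0,1.8,-11,0,0,0,0,2.7,-16.5,0,0,0,0,3.6,-22,0,0,0,0,4.0,-27.7,0,0,0,0])

```text
time_s: 2.02
tool_pos: [0.5009, 0.1999, 0.251]
eef_rot: [0.0, 1.0, -0.001, 0.0]
force: [1.0, 0.3, 0.1]
finger_gap: 0.808
```

```bash
python3 st.py .503,.2,.116; python3 - <<'E'
from h import *
c=camera('wrist');cv2.imwrite('pics/w1.png',c['image']);print(c['extrinsics'].round(3))
W=cloud(c)
for n in('orange','blue'):
    for z in (.149,):
        m=mask(c,n)&(np.abs(W[...,2]-z)<.006);vs,us=np.nonzero(m)
        if len(us)>20: (x,y),r=cv2.minEnclosingCircle(np.c_[us,vs].astype(np.float32));print(n,len(us),x,y,r,onz(c,x,y,z),np.nanmedian(W[m],0))
E
```

```text
2.025 [0.5009 0.1999 0.251 ] gap 7.517794535205774 F [1.01 0.29 0.06]
to yaw0 rotvec deg [ 0.03 -0.   -0.06] q [-0.36  0.41 -0.09  1.7   0.04  1.04 -2.03]
.503,.2,.116 [ 0.21 -0.02 13.5 ]
[[-0.001  0.966  0.257  0.572]
 [-1.    -0.002  0.001  0.201]
 [ 0.002 -0.257  0.966  0.417]
 [ 0.     0.     0.     1.   ]]
orange 3530 319.98394775390625 231.45257568359375 34.080955505371094 [0.50638871 0.20080097 0.149     ] [0.50590709 0.20078859 0.14834136]
blue 3455 320.5 14.273585319519043 40.124717712402344 [0.63969653 0.20026259 0.149     ] [0.63562537 0.19997983 0.1481846 ]
```

View pics/w1.png

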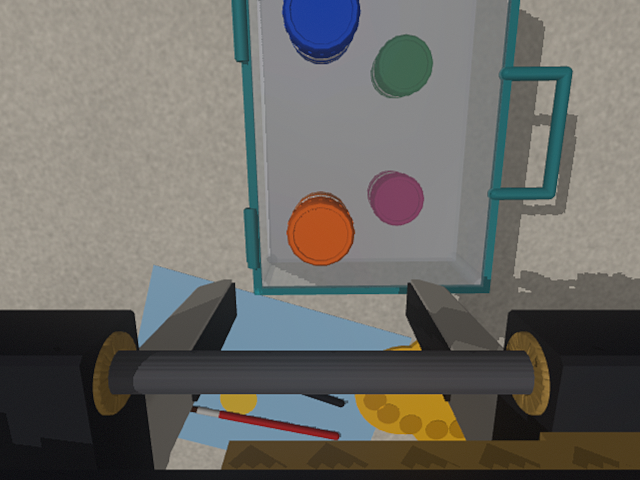

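The wrist view has orange at (320, 231), blue at (320, 14), magenta at (395, 198) and green at (403, 66). This agrees with the top view to within 3 mm, so I descend and grip.

Request:
play_rows(rows=[0.4,0,4,0,0,0,0.4,0,8,0,0,0,0.4,0,11,0,0,0,0.4,-0.05,12.8,0,0,0,0.4,-0.05,13.5,0,0,0])

```text
time_s: 2.7
tool_pos: [0.5038, 0.1985, 0.1149]
eef_rot: [0.0, 1.0, -0.0, -0.001]
force: [-0.0, 0.0, 0.6]
finger_gap: 0.806
```

Request:
play_rows(rows=[0,0,0,0,0,0,0,0,0,0,0,0,0,0,0,0,0,0,0,0,0,0,0,0,0,0,0,0,0,0], jaw=3.5)

```text
time_s: 3.32
tool_pos: [0.5051, 0.1992, 0.1169]
eef_rot: [-0.0, 1.0, -0.0, 0.001]
force: [0.2, 0.5, 4.3]
finger_gap: 0.504
```

Request:
play_rows(rows=[0,0,0,0,0,0,0,0,-0.5,0,0,0,0,0,-2,0,0,0,0,0,-4,0,0,0,0,0,-7,0,0,0])

```text
time_s: 3.95
tool_pos: [0.504, 0.1987, 0.1868]
eef_rot: [0.0, 1.0, -0.0, -0.001]
force: [1.0, 0.8, -1.5]
finger_gap: 0.505
```

Request:
play_rows(rows=[0,2,-1,0,0,0,0,6,-1,0,0,0,0,11,-1,0,0,0,0,16,-1,0,0,0,0,21,-1,0,0,0])

```text
time_s: 4.58
tool_pos: [0.5034, -0.0144, 0.1959]
eef_rot: [0.0, 1.0, -0.001, -0.001]
force: [0.6, 0.0, -0.6]
finger_gap: 0.502
```

Request:
play_rows(rows=[0.1,5,0,0,0,0,0.2,10,0,0,0,0,0.3,15,2,0,0,0,0.3,18,4,0,0,0,0.3,18.9,6,0,0,0])

```text
time_s: 5.2
tool_pos: [0.5052, -0.2049, 0.1351]
eef_rot: [0.001, 1.0, -0.003, -0.001]
force: [-0.1, 0.2, -0.4]
finger_gap: 0.506
```

```bash
python3 st.py .508,-.198,.027
```

```text
5.2 [ 0.5052 -0.2049  0.1351] gap 4.708257217579079 F [-0.09  0.24 -0.37]
to yaw0 rotvec deg [ 0.12  0.11 -0.39] q [ 0.37  0.55 -0.04  1.83  0.03  0.76 -1.26]
.508,-.198,.027 [ 0.3  -0.71 10.81]
```

Request:
play_rows(rows=[0,0,3,0,0,0,0,0,6.5,0,0,0,0,0,9,0,0,0,0,0,10.3,0,0,0,0,0,10.9,0,0,0])

```text
time_s: 5.82
tool_pos: [0.5067, -0.2008, 0.0268]
eef_rot: [0.0, 1.0, -0.001, -0.001]
force: [-5.4, 0.6, 18.7]
finger_gap: 0.5
```

Request:
play_rows(rows=[0,0,0,0,0,0,0,0,0,0,0,0])

```text
time_s: 6.08
tool_pos: [0.5081, -0.2003, 0.0279]
eef_rot: [0.0, 1.0, -0.0, 0.001]
force: [0.7, -0.7, -0.8]
finger_gap: 0.503
```

```bash
python3 st.py .508,-.198,.026
```

```text
6.075 [ 0.5081 -0.2003  0.0279] gap 4.679035018653123 F [ 0.74 -0.68 -0.81]
to yaw0 rotvec deg [ 0.03 -0.09 -0.02] q [ 0.36  0.72 -0.03  1.91  0.04  0.52 -1.28]
.508,-.198,.026 [-0.01 -0.23  0.19]
```

Request:
play_rows(rows=[0,0,0.1,0,0,0,0,0,0.15,0,0,0])

```text
time_s: 6.32
tool_pos: [0.5081, -0.2002, 0.0267]
eef_rot: [0.0, 1.0, -0.0, 0.001]
force: [-2.3, 0.6, 7.8]
finger_gap: 0.501
```

Request:
play_rows(rows=[0,0,0,0,0,0,0,0,0,0,0,0,0,0,0,0,0,0,0,0,-2,0,0,0,0,0,-6,0,0,0], jaw=7.5)

```text
time_s: 6.95
tool_pos: [0.5062, -0.1995, 0.0848]
eef_rot: [-0.001, 1.0, -0.0, -0.002]
force: [0.8, 0.9, 0.2]
finger_gap: 0.813
```

Request:
play_rows(rows=[0,0,-5,0,0,0,0,0,-11,0,0,0,0,0,-16,0,0,0,0,0,-16,0,0,0])

```text
time_s: 7.45
tool_pos: [0.51, -0.2009, 0.25]
eef_rot: [0.002, 1.0, -0.0, 0.005]
force: [0.1, 0.1, -1.5]
finger_gap: 0.804
```

```bash
python3 st.py .639,.2,.25
```

```text
7.45 [ 0.51   -0.2009  0.25  ] gap 7.480503140290237 F [ 0.09  0.14 -1.51]
to yaw0 rotvec deg [ 0.19 -0.54 -0.02] q [ 0.37  0.42 -0.04  1.68  0.02  1.03 -1.26]
.639,.2,.25 [ 1.289e+01 -4.009e+01 -1.000e-02]
```

Request:
play_rows(rows=[1.2,-4,0,0,0,0,3,-9,0,0,0,0,4.7,-14,0,0,0,0,6.3,-19,0,0,0,0,8,-24,0,0,0,0])

```text
time_s: 8.07
tool_pos: [0.587, 0.0413, 0.2439]
eef_rot: [0.0, 1.0, -0.0, -0.002]
force: [1.0, -0.0, 1.0]
finger_gap: 0.807
```

Request:
play_rows(rows=[1.7,-5,0,0,0,0,3.4,-10,0,0,0,0,4.6,-14,0,0,0,0,5.1,-16,0,0,0,0,5.1,-16,0,0,0,0])

```text
time_s: 8.7
tool_pos: [0.6379, 0.2008, 0.2442]
eef_rot: [0.0, 1.0, 0.001, -0.001]
force: [0.8, -1.3, 0.6]
finger_gap: 0.806
```

```bash
python3 st.py .6395,.2,.116;  python3 - <<'E'
from h import *
c=camera('wrist');W=cloud(c)
z=.149
m=mask(c,'blue')&(np.abs(W[...,2]-z)<.006);vs,us=np.nonzero(m)
(x,y),r=cv2.minEnclosingCircle(np.c_[us,vs].astype(np.float32));print(len(us),x,y,r,onz(c,x,y,z),np.nanmedian(W[m],0))
E
```

```text
8.7 [0.6379 0.2008 0.2442] gap 7.500098702563094 F [ 0.78 -1.26  0.57]
to yaw0 rotvec deg [0.04 0.14 0.12] q [-0.29  0.63 -0.09  1.32  0.06  1.2  -1.95]
.6395,.2,.116 [ 0.2   0.07 12.82]
3695 322.3872985839844 232.22616577148438 34.85604476928711 [0.64423317 0.20014712 0.149     ] [0.64378594 0.20035351 0.14835122]
```

Request:
play_rows(rows=[0.4,0,4,0,0,0,0.4,0,8,0,0,0,0.4,0,11,0,0,0,0.4,0.05,12.3,0,0,0,0.4,0.05,12.8,0,0,0])

```text
time_s: 9.38
tool_pos: [0.643, 0.1976, 0.1178]
eef_rot: [0.0, 1.0, -0.001, 0.0]
force: [0.9, -0.1, -0.5]
finger_gap: 0.809
```

Request:
play_rows(rows=[0,0,0,0,0,0,0,0,0,0,0,0,0,0,0,0,0,0,0,0,0,0,0,0,0,0,0,0,0,0], jaw=3.5)

```text
time_s: 10.0
tool_pos: [0.6431, 0.1997, 0.1185]
eef_rot: [-0.0, 1.0, -0.0, 0.001]
force: [-0.4, -0.8, 3.3]
finger_gap: 0.505
```

Request:
play_rows(rows=[0,0,0,0,0,0,0,0,-0.5,0,0,0,0,0,-2,0,0,0,0,0,-4.5,0,0,0,0,0,-8,0,0,0])

```text
time_s: 10.62
tool_pos: [0.642, 0.1992, 0.198]
eef_rot: [0.0, 1.0, -0.0, -0.001]
force: [-0.3, 0.3, -1.7]
finger_gap: 0.501
```

Request:
play_rows(rows=[-0.2,2,0,0,0,0,-0.6,6,0,0,0,0,-1,11,0,0,0,0,-1.5,16,0,0,0,0,-2,21,0,0,0,0])

```text
time_s: 11.25
tool_pos: [0.6211, -0.0138, 0.1966]
eef_rot: [0.001, 1.0, -0.001, -0.001]
force: [0.5, -0.3, -1.1]
finger_gap: 0.504
```

Request:
play_rows(rows=[-0.4,5,0,0,0,0,-0.9,10,0,0,0,0,-1.2,14,0,0,0,0,-1.3,17,0,0,0,0,-1.3,17.8,0,0,0,0])

```text
time_s: 11.88
tool_pos: [0.6074, -0.1928, 0.1965]
eef_rot: [0.001, 1.0, -0.003, -0.002]
force: [-0.4, 0.9, -1.1]
finger_gap: 0.502
```

```bash
python3 st.py .608,-.188,.027;
```

```text
11.875 [ 0.6074 -0.1928  0.1965] gap 4.670057777130211 F [-0.37  0.92 -1.09]
to yaw0 rotvec deg [ 0.1   0.17 -0.35] q [ 0.32  0.62 -0.08  1.49  0.06  1.04 -1.35]
.608,-.188,.027 [ 0.11 -0.51 16.95]
```

Request:
play_rows(rows=[0,-0.1,4,0,0,0,0,-0.1,9,0,0,0,0,-0.1,13,0,0,0,0,-0.1,15.5,0,0,0,0,-0.1,16.3,0,0,0])

```text
time_s: 12.5
tool_pos: [0.608, -0.1856, 0.0325]
eef_rot: [-0.001, 1.0, 0.001, -0.002]
force: [0.4, 0.1, 0.8]
finger_gap: 0.504
```

Request:
play_rows(rows=[0,0,0.2,0,0,0,0,0,0.4,0,0,0,0,0,0.6,0,0,0])

```text
time_s: 12.88
tool_pos: [0.6103, -0.1877, 0.0298]
eef_rot: [0.0, 1.0, -0.0, 0.001]
force: [-0.1, 0.4, -1.3]
finger_gap: 0.504
```

Request:
play_rows(rows=[0,0,0,0,0,0])

```text
time_s: 13.0
tool_pos: [0.6098, -0.1876, 0.0292]
eef_rot: [0.0, 1.0, -0.0, 0.0]
force: [0.3, 0.4, -0.8]
finger_gap: 0.503
```

Request:
play_rows(rows=[0,0,0.1,0,0,0,0,0,0.2,0,0,0,0,0,0.2,0,0,0])

```text
time_s: 13.38
tool_pos: [0.6099, -0.1877, 0.0285]
eef_rot: [0.0, 1.0, -0.0, 0.0]
force: [-1.7, 0.1, 6.0]
finger_gap: 0.504
```

Request:
play_rows(rows=[0,0,0,0,0,0,0,0,0,0,0,0,0,0,0,0,0,0,0,0,-2,0,0,0,0,0,-6,0,0,0], jaw=7.5)

```text
time_s: 14.0
tool_pos: [0.6085, -0.1872, 0.0867]
eef_rot: [-0.001, 1.0, -0.0, -0.002]
force: [0.5, 0.3, 0.7]
finger_gap: 0.807
```

Request:
play_rows(rows=[0,0,-4,0,0,0,0,0,-7,0,0,0,0,0,-10,0,0,0,-0.5,-3,-11,0,0,0,-1,-7,-11,0,0,0], jaw=2.6)

```text
time_s: 14.62
tool_pos: [0.6004, -0.1184, 0.1995]
eef_rot: [0.001, 1.0, -0.002, 0.002]
force: [-0.4, 0.5, 0.3]
finger_gap: 0.319
```

```bash
python3 st.py .5685,.02,.2; python3 - <<'E'
from h import *
c=camera('top');W=cloud(c)
t=np.array([.558,-.193]);a=np.deg2rad(5.4)
for n in('orange','blue'):
    m=mask(c,n);m[:,:330]=0;m[:,420:]=0;m[:220]=0;m[320:]=0;vs,us=np.nonzero(m)
    (x,y),r=cv2.minEnclosingCircle(np.c_[us,vs].astype(np.float32));p=onz(c,x,y,.059);d=p[:2]-t;print(n,len(us),p,'tray',[d@[np.cos(a),np.sin(a)],d@[-np.sin(a),np.cos(a)]],np.nanmedian(W[m],0))
E
```

```text
14.625 [ 0.6004 -0.1184  0.1995] gap 2.9661129870790615 F [-0.41  0.55  0.26]
to yaw0 rotvec deg [ 0.08 -0.27 -0.19] q [ 0.21  0.57 -0.09  1.57  0.06  1.   -1.47]
.5685,.02,.2 [ -3.23 -13.83  -0.08]
orange 3112 [ 0.56473155 -0.14566135  0.059     ] tray [np.float64(0.011156638686603387), np.float64(0.04649506271180296)] [ 0.55001224 -0.12029839  0.57811785]
blue 1 [ 0.59898166 -0.20173726  0.059     ] tray [np.float64(0.039977535640142246), np.float64(-0.012555200962082473)] [ 0.59898676 -0.20174471  0.05891658]
```

Request:
play_rows(rows=[-1,-4,0,0,0,0,-2,-8,0,0,0,0,-3.2,-12,0,0,0,0,-3.2,-13.8,0,0,0,0,-3.2,-13.8,0,0,0,0])

```text
time_s: 15.3
tool_pos: [0.5684, 0.0212, 0.1974]
eef_rot: [-0.0, 1.0, 0.001, 0.001]
force: [0.5, 0.2, 0.1]
finger_gap: 0.279
```

```bash
python3 st.py .568,.02,.075; python3 - <<'E'
from h import *
c=camera('top');cv2.imwrite('pics/t2.png',c['image'])
w=camera('wrist');cv2.imwrite('pics/w2.png',w['image'])
t=np.array([.558,-.193]);a=np.deg2rad(5.4)
m0=cv2.inRange(cv2.cvtColor(w['image'],cv2.COLOR_BGR2HSV),(84,60,30),(100,255,255))
W=cloud(w);m=(m0>0)&(np.abs(W[...,2]-.095)<.012)&(W[...,1]<.035)&(W[...,1]>-.02)
print(m.sum());P=W[m];print(P.min(0),P.max(0),np.median(P,0))
E
```

```text
15.3 [0.5684 0.0212 0.1974] gap 2.59235341706796 F [0.51 0.24 0.1 ]
to yaw0 rotvec deg [-0.   -0.1   0.12] q [-0.01  0.51 -0.1   1.69  0.06  0.94 -1.7 ]
.568,.02,.075 [-0.06  0.12 12.24]
2485
[0.52060172 0.01293855 0.09191226] [0.61930428 0.03497347 0.09945479] [0.57491378 0.01929832 0.09659272]
```

View pics/t2.png

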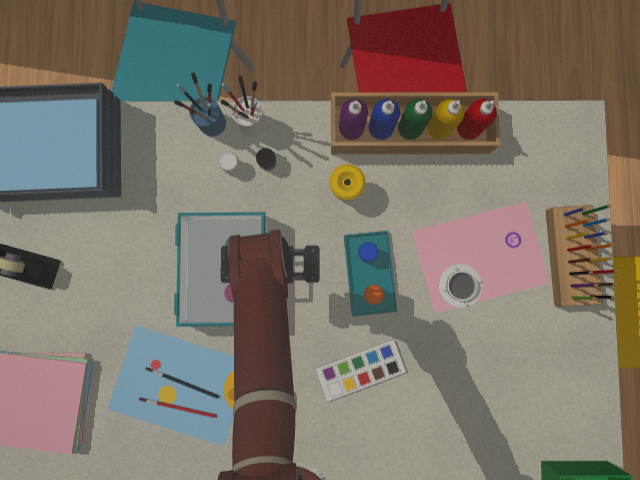

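View pics/w2.png

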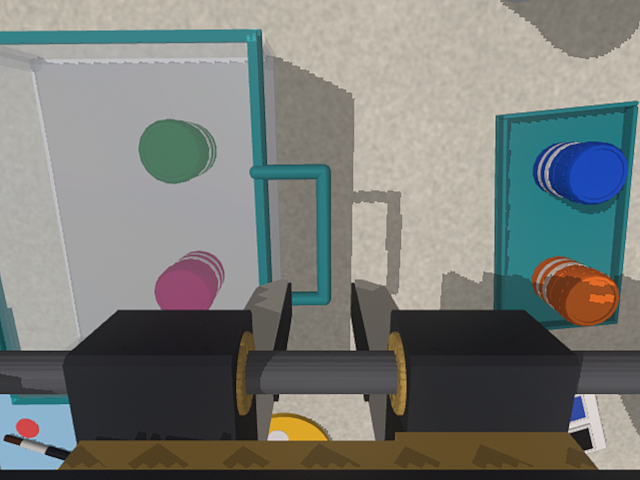

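The top view shows both pots standing in the tray, blue at (368, 252) and orange at (374, 295). The wrist view shows the handle bar at (325, 235), between the fingers. Next I descend and pinch it.

Request:
play_rows(rows=[0,0.05,3,0,0,0,0,0.05,6,0,0,0,0,0.05,9,0,0,0,0,0.05,11.4,0,0,0,0,0.05,12.2,0,0,0])

```text
time_s: 16.02
tool_pos: [0.5671, 0.0173, 0.0731]
eef_rot: [0.001, 1.0, -0.002, -0.001]
force: [0.2, -0.2, -0.6]
finger_gap: 0.281
```

Request:
play_rows(rows=[0,0,0,0,0,0,0,0,0,0,0,0,0,0,0,0,0,0,0,0,0,0,0,0], jaw=0.4, grip_force=12)

```text
time_s: 16.52
tool_pos: [0.5685, 0.0173, 0.0754]
eef_rot: [0.002, 1.0, -0.001, 0.001]
force: [1.0, -4.4, -0.0]
finger_gap: 0.105
```

```bash
python3 st.py; python3 - <<'E'
import numpy as np
# bar at a0=0.  offsets in cm tool: y=-(dy), z=-(dz)
for a in np.arange(0,1.85,.125):
    print(round(a,3), 'tool y %.2f z %.2f'%(-(24-24*np.cos(a)),-24*np.sin(a)))
E
```

```text
16.525 [0.5685 0.0173 0.0754] gap 0.9776230093293081 F [ 1.05 -4.39 -0.01]
to yaw0 rotvec deg [ 0.17 -0.12 -0.12] q [-0.02  0.67 -0.08  1.82  0.09  0.66 -1.72]
0.0 tool y -0.00 z -0.00
0.125 tool y -0.19 z -2.99
0.25 tool y -0.75 z -5.94
0.375 tool y -1.67 z -8.79
0.5 tool y -2.94 z -11.51
0.625 tool y -4.54 z -14.04
0.75 tool y -6.44 z -16.36
0.875 tool y -8.62 z -18.42
1.0 tool y -11.03 z -20.20
1.125 tool y -13.65 z -21.65
1.25 tool y -16.43 z -22.78
1.375 tool y -19.33 z -23.54
1.5 tool y -22.30 z -23.94
1.625 tool y -25.30 z -23.96
1.75 tool y -28.28 z -23.62
```

Request:
play_rows(rows=[0,-0.05,-3,0,0,0,0,-0.6,-5.95,0,0,0,0,-1.5,-8.8,0,0,0,0,-2.8,-11.5,0,0,0,0,-4.4,-14,0,0,0])

```text
time_s: 17.15
tool_pos: [0.5682, 0.0613, 0.2168]
eef_rot: [0.002, 1.0, -0.001, 0.001]
force: [0.7, -4.2, 1.1]
finger_gap: 0.098
```

Request:
play_rows(rows=[0,-1.9,-2.35,0,0,0,0,-4.1,-4.4,0,0,0,0,-6.5,-6.2,0,0,0,0,-9.1,-7.65,0,0,0,0,-11.9,-8.8,0,0,0])

```text
time_s: 17.77
tool_pos: [0.5676, 0.1832, 0.3054]
eef_rot: [0.0, 1.0, -0.0, 0.001]
force: [1.6, -1.6, 0.9]
finger_gap: 0.099
```

```bash
python3 st.py
```

```text
17.775 [0.5676 0.1832 0.3054] gap 0.9218167408686726 F [ 1.61 -1.58  0.93]
to yaw0 rotvec deg [ 0.   -0.15 -0.04] q [-0.28  0.46 -0.12  1.45  0.06  1.23 -1.97]
```

Request:
play_rows(rows=[0,-2.9,-0.75,0,0,0,0,-5.85,-1.15,0,0,0,0,-8.85,-1.15,0,0,0,0,-11.8,-0.8,0,0,0,0,-13.0,-0.6,0,0,0])

```text
time_s: 18.4
tool_pos: [0.5666, 0.3159, 0.309]
eef_rot: [-0.001, 1.0, 0.002, -0.0]
force: [-0.9, -0.2, 0.0]
finger_gap: 0.108
```

Request:
play_rows(rows=[0,-0.2,0.05,0,0,0,0,-0.3,0.1,0,0,0])

```text
time_s: 18.65
tool_pos: [0.5667, 0.3162, 0.3088]
eef_rot: [-0.001, 1.0, -0.0, -0.001]
force: [-2.9, 1.3, 5.5]
finger_gap: 0.1
```

```bash
python3 st.py
```

```text
18.65 [0.5667 0.3162 0.3088] gap 0.9334177251968908 F [-2.86  1.29  5.55]
to yaw0 rotvec deg [-0.09  0.07 -0.01] q [-0.47  0.56 -0.13  1.28  0.07  1.31 -2.17]
```

Request:
play_rows(rows=[0,0,0,0,0,0,0,0,0,0,0,0,0,0,-1.5,0,0,0,0,0,-4,0,0,0,0,0,-6.5,0,0,0], jaw=2.6)

```text
time_s: 19.27
tool_pos: [0.5681, 0.3155, 0.3744]
eef_rot: [-0.0, 1.0, -0.0, 0.001]
force: [0.6, -0.5, 0.7]
finger_gap: 0.279
```

Request:
play_rows(rows=[-1.5,4,0,0,0,0,-3.2,9,0,0,0,0,-4.5,14,0,0,0,0,-5.5,18,0,0,0,0,-5.5,18.6,3,0,0,0])

```text
time_s: 19.9
tool_pos: [0.5145, 0.126, 0.3462]
eef_rot: [0.0, 1.0, -0.004, 0.004]
force: [0.7, 0.9, -0.5]
finger_gap: 0.282
```

Request:
play_rows(rows=[0,0,4,0,0,0,0,0,8,0,0,0,0,0,11,0,0,0,0,0,13,0,0,0,0,0,13,0,0,0], jaw=7.0)

```text
time_s: 20.52
tool_pos: [0.5123, 0.1295, 0.2122]
eef_rot: [0.0, 1.0, -0.0, -0.001]
force: [-0.4, 0.3, -0.2]
finger_gap: 0.737
```

```bash
python3 st.py .512,.130,.028; python3 - <<'E'
from h import *
w=camera('wrist');cv2.imwrite('pics/w3.png',w['image'])
W=cloud(w);z=.059
for n,s in(('magenta',60),('green',50)):
    m=mask(w,n,s)&(np.abs(W[...,2]-z)<.006);vs,us=np.nonzero(m)
    if len(us)>50: (x,y),r=cv2.minEnclosingCircle(np.c_[us,vs].astype(np.float32));print(n,len(us),x,y,r,onz(w,x,y,z),np.nanmedian(W[m],0))
c=camera('top');W=cloud(c);m=(W[...,2]>.2)&(W[...,2]<.36)&(mask(c,'teal',60));P=W[m];print(len(P),len(P) and (P.min(0),P.max(0)))
E
```

```text
20.525 [0.5123 0.1295 0.2122] gap 6.856579217862734 F [-0.37  0.31 -0.16]
to yaw0 rotvec deg [ 0.05  0.12 -0.04] q [-0.22  0.44 -0.1   1.78  0.05  0.93 -1.92]
.512,.130,.028 [ 1.000e-02 -7.000e-02  1.842e+01]
magenta 2550 318.6239318847656 219.67996215820312 28.91916275024414 [0.51473046 0.13146258 0.059     ] [0.51435292 0.13119918 0.05835043]
green 3279 318.25469970703125 72.44367980957031 33.601776123046875 [0.62515267 0.13149337 0.059     ] [0.6256021  0.13097638 0.05829351]
921 (array([0.43563733, 0.07264387, 0.20010336]), array([0.97714442, 0.32573573, 0.33376586]))
```

View pics/w3.png

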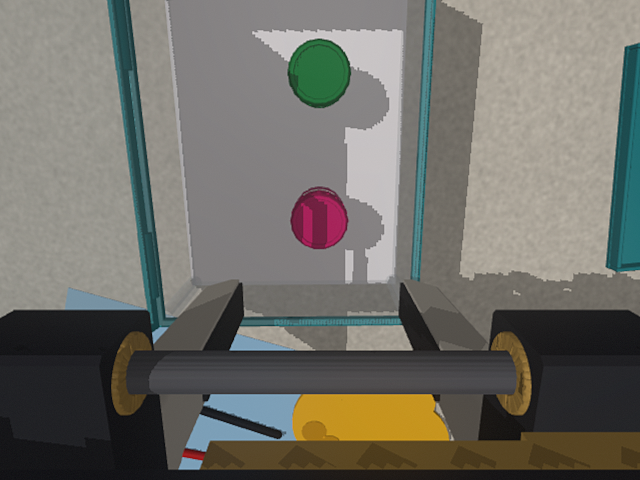

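The lid stays open. The wrist view has magenta at (319, 220) and green at (318, 72), with the pot between the fingers.

Request:
play_rows(rows=[0.15,-0.1,4,0,0,0,0.15,-0.1,8.5,0,0,0,0.15,-0.1,13,0,0,0,0.15,-0.1,17,0,0,0,0.15,-0.1,18.3,0,0,0])

```text
time_s: 21.25
tool_pos: [0.5142, 0.1309, 0.0289]
eef_rot: [0.0, 1.0, -0.0, -0.001]
force: [0.7, 0.4, -0.6]
finger_gap: 0.752
```

Request:
play_rows(rows=[0,0,0,0,0,0,0,0,0,0,0,0,0,0,0,0,0,0,0,0,0,0,0,0,0,0,0,0,0,0], jaw=3.5, grip_force=15)

```text
time_s: 21.88
tool_pos: [0.5154, 0.1313, 0.0313]
eef_rot: [-0.0, 1.0, -0.0, 0.002]
force: [-0.8, 0.8, 5.7]
finger_gap: 0.499
```

Request:
play_rows(rows=[0,0,-0.5,0,0,0,0,0,-2.5,0,0,0,0,0,-7,0,0,0,0,0,-12,0,0,0,0,0,-17,0,0,0])

```text
time_s: 22.5
tool_pos: [0.5134, 0.1308, 0.2012]
eef_rot: [0.0, 1.0, -0.0, -0.0]
force: [1.1, 0.1, -1.9]
finger_gap: 0.502
```

```bash
python3 st.py .527,-.417,.2
```

```text
22.5 [0.5134 0.1308 0.2012] gap 4.669871509083481 F [ 1.15  0.09 -1.91]
to yaw0 rotvec deg [ 0.01  0.05 -0.01] q [-0.22  0.45 -0.11  1.79  0.06  0.9  -1.92]
.527,-.417,.2 [ 1.36 54.78  0.13]
```

Request:
play_rows(rows=[0,2,0,0,0,0,0,6,0,0,0,0,0.2,11,0,0,0,0,0.4,16,0,0,0,0,0.6,21,0,0,0,0])

```text
time_s: 23.12
tool_pos: [0.5195, -0.0804, 0.1998]
eef_rot: [-0.0, 1.0, 0.0, -0.0]
force: [0.2, 0.4, -1.4]
finger_gap: 0.502
```

Request:
play_rows(rows=[0.1,5,0,0,0,0,0.3,10,0,0,0,0,0.4,15,0,0,0,0,0.6,20,0,0,0,0,0.7,24.5,0,0,0,0])

```text
time_s: 23.75
tool_pos: [0.5263, -0.3257, 0.1995]
eef_rot: [-0.0, 1.0, -0.0, -0.0]
force: [-0.2, 0.4, -0.9]
finger_gap: 0.502
```

Request:
play_rows(rows=[0,4,2,0,0,0,0,7,4,0,0,0,0,9,6,0,0,0,0,9.2,7,0,0,0,0,9.2,7,0,0,0])

```text
time_s: 24.38
tool_pos: [0.5268, -0.4143, 0.1288]
eef_rot: [-0.001, 1.0, 0.0, -0.001]
force: [-0.4, -0.5, -1.3]
finger_gap: 0.505
```

```bash
python3 st.py .527,-.416,.031; python3 - <<'E'
from h import *
w=camera('wrist');cv2.imwrite('pics/w4.png',w['image'])
W=cloud(w)
for lo,hi in((.015,.025),):
    m=(W[...,2]>lo)&(W[...,2]<hi)&(np.hypot(W[...,0]-.527,W[...,1]+.416)<.07);P=W[m]
    A=np.c_[2*P[:,:2],np.ones(len(P))];
    s=np.linalg.lstsq(A,(P[:,:2]**2).sum(1),rcond=None)[0];print(len(P),P.min(0),P.max(0),'circ',s[:2],np.sqrt(s[2]+s[0]**2+s[1]**2))
s=camera('scene');W=cloud(s);m=(W[...,2]>.015)&(W[...,2]<.025)&(np.hypot(W[...,0]-.527,W[...,1]+.416)<.05);P=W[m];A=np.c_[2*P[:,:2],np.ones(len(P))];q=np.linalg.lstsq(A,(P[:,:2]**2).sum(1),rcond=None)[0];print('scene',len(P),q[:2],np.sqrt(q[2]+q[0]**2+q[1]**2))
E
```

```text
24.375 [ 0.5268 -0.4143  0.1288] gap 4.6950543507005476 F [-0.42 -0.47 -1.28]
to yaw0 rotvec deg [-0.15  0.09  0.04] q [ 0.66  0.73 -0.05  1.46  0.04  0.95 -0.97]
.527,-.416,.031 [0.03 0.19 9.78]
1417 [ 0.50319748 -0.4542547   0.01500426] [ 0.56542401 -0.37433787  0.02366929] circ [ 0.5293167  -0.41758731] 0.03450053911462153
scene 188 [ 0.52964206 -0.41866443] 0.03491662399259589
```

View pics/w4.png

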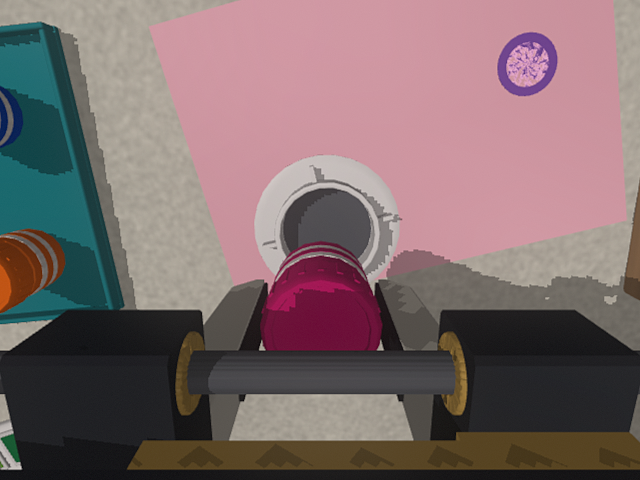

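The wrist view shows the pot held upright at (320, 300) and the holder ring centred near (328, 228). A circle fit puts the ring at (0.529, −0.4175), so I shift slightly and lower.

Request:
play_rows(rows=[0.25,0.2,2,0,0,0,0.25,0.2,4.5,0,0,0,0.25,0.2,7,0,0,0,0.25,0.2,8.6,0,0,0,0.25,0.2,9.2,0,0,0])

```text
time_s: 25.1
tool_pos: [0.5292, -0.4173, 0.0363]
eef_rot: [-0.001, 1.0, 0.0, -0.001]
force: [0.4, 0.3, -0.5]
finger_gap: 0.504
```

Request:
play_rows(rows=[0,0,0.15,0,0,0,0,0,0.3,0,0,0,0,0,0.45,0,0,0,0,0,0.55,0,0,0,0,0,0.55,0,0,0])

```text
time_s: 25.72
tool_pos: [0.5295, -0.418, 0.0322]
eef_rot: [-0.0, 1.0, -0.0, 0.0]
force: [0.5, 0.3, -1.1]
finger_gap: 0.509
```

```bash
python3 st.py .529,-.4175,.030
```

```text
25.725 [ 0.5295 -0.418   0.0322] gap 4.735974960289504 F [ 0.46  0.25 -1.06]
to yaw0 rotvec deg [-0.   -0.   -0.02] q [ 0.66  0.85 -0.05  1.51  0.05  0.77 -0.98]
.529,-.4175,.030 [-0.05 -0.05  0.22]
```

Request:
play_rows(rows=[0,0,0.1,0,0,0,0,0,0.2,0,0,0,0,0,0.2,0,0,0])

```text
time_s: 26.1
tool_pos: [0.5296, -0.4181, 0.0314]
eef_rot: [0.0, 1.0, -0.0, 0.0]
force: [-2.2, 1.4, 5.0]
finger_gap: 0.503
```

Request:
play_rows(rows=[0,0,0,0,0,0,0,0,0,0,0,0,0,0,0,0,0,0,0,0,-2,0,0,0,0,0,-6,0,0,0], jaw=7.0)

```text
time_s: 26.72
tool_pos: [0.5286, -0.4173, 0.0901]
eef_rot: [-0.001, 1.0, -0.0, -0.001]
force: [-0.7, -0.9, -0.3]
finger_gap: 0.754
```

Request:
play_rows(rows=[0,0,-6,0,0,0,0,0,-12,0,0,0,0,0,-18,0,0,0,0,-3,-24,0,0,0,0,-6,-28.5,0,0,0])

```text
time_s: 27.35
tool_pos: [0.5292, -0.3578, 0.3792]
eef_rot: [0.001, 1.0, -0.001, 0.002]
force: [1.9, -0.9, 0.3]
finger_gap: 0.753
```

```bash
python3 st.py .567,.3155,.3745; python3 - <<'E'
from h import *
w=camera('scene')
W=cloud(w);m=mask(w,'magenta',80)&(np.abs(W[...,2]-.059)<.006)&(np.hypot(W[...,0]-.529,W[...,1]+.418)<.06);P=W[m];print(len(P),(P.min(0)+P.max(0))/2,P.mean(0))
E
```

```text
27.35 [ 0.5292 -0.3578  0.3792] gap 7.0027697082571425 F [ 1.88 -0.87  0.33]
to yaw0 rotvec deg [ 0.12 -0.19 -0.09] q [ 0.59  0.51 -0.05  1.17  0.03  1.46 -1.03]
.567,.3155,.3745 [  3.68 -67.33   0.34]
216 [ 0.52782807 -0.41843127  0.057883  ] [ 0.52921607 -0.41686812  0.05821903]
```

Request:
play_rows(rows=[0.2,-4,0,0,0,0,0.5,-9,0,0,0,0,0.8,-14,0,0,0,0,1.1,-19,0,0,0,0,1.4,-25,0,0,0,0], jaw=3.0)

```text
time_s: 28.02
tool_pos: [0.5433, -0.1072, 0.3765]
eef_rot: [0.0, 1.0, -0.001, 0.001]
force: [1.1, 0.2, -0.2]
finger_gap: 0.328
```

Request:
play_rows(rows=[0.3,-5,0,0,0,0,0.6,-10,0,0,0,0,0.9,-15,0,0,0,0,1.2,-20,0,0,0,0,1.5,-25,0,0,0,0])

```text
time_s: 28.65
tool_pos: [0.5584, 0.1434, 0.3766]
eef_rot: [-0.0, 1.0, -0.0, 0.001]
force: [0.2, -0.6, 0.5]
finger_gap: 0.321
```

Request:
play_rows(rows=[0.3,-5,0,0,0,0,0.6,-10,0,0,0,0,0.9,-15,0,0,0,0,0.9,-17.3,0,0,0,0,0.9,-17.3,0,0,0,0])

```text
time_s: 29.28
tool_pos: [0.5671, 0.3158, 0.3753]
eef_rot: [0.0, 1.0, 0.001, -0.0]
force: [0.3, -1.5, 0.1]
finger_gap: 0.325
```

```bash
python3 st.py .567,.316,.309; python3 - <<'E'
from h import *
w=camera('wrist');cv2.imwrite('pics/w5.png',w['image'])
for c in (w,camera('scene')):
    W=cloud(c);h=cv2.cvtColor(c['image'],cv2.COLOR_BGR2HSV);m=(cv2.inRange(h,(84,60,30),(100,255,255))>0)&(W[...,2]>.317)&(W[...,2]<.345)&(W[...,1]>.25);P=W[m];print(len(P),len(P) and (P.min(0),P.max(0)))
E
```

```text
29.275 [0.5671 0.3158 0.3753] gap 3.0187790597850466 F [ 0.31 -1.46  0.08]
to yaw0 rotvec deg [0.01 0.02 0.13] q [-0.43  0.54 -0.22  1.13  0.11  1.48 -2.2 ]
.567,.316,.309 [-0.01 -0.02  6.63]
2916 (array([0.51923825, 0.3118388 , 0.31703732]), array([0.61732782, 0.3242255 , 0.33115043]))
645 (array([0.51918873, 0.30993489, 0.31706412]), array([0.61726372, 0.32262189, 0.33091133]))
```

View pics/w5.png

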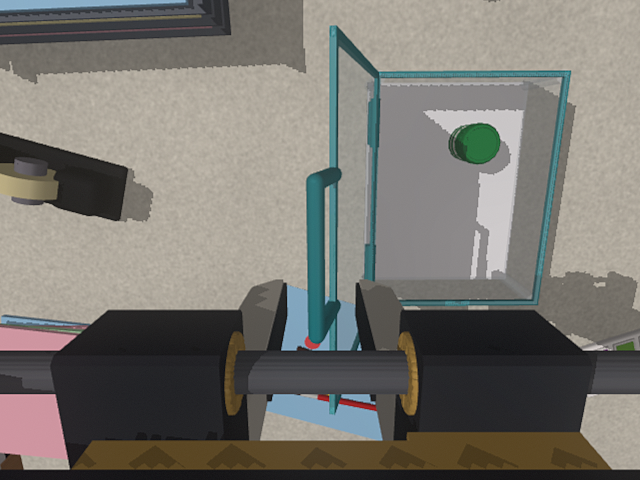

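The lid leans back with its bar between the fingers at (318, 270). Inside the box only green at (474, 144) remains. I'll regrip the bar.

Request:
play_rows(rows=[0,-0.2,2,0,0,0,0,-0.2,4,0,0,0,0,-0.2,6,0,0,0,0,-0.2,6.7,0,0,0,0,-0.2,6.7,0,0,0])

```text
time_s: 30.0
tool_pos: [0.5683, 0.3153, 0.3086]
eef_rot: [0.0, 1.0, -0.001, 0.0]
force: [-0.1, 0.1, -0.2]
finger_gap: 0.327
```

Request:
play_rows(rows=[0,0,0,0,0,0,0,0,0,0,0,0,0,0,0,0,0,0,0,0,0,0,0,0], jaw=0.4, grip_force=12)

```text
time_s: 30.5
tool_pos: [0.5679, 0.3175, 0.3088]
eef_rot: [-0.001, 1.0, 0.0, 0.001]
force: [0.4, 1.2, 1.7]
finger_gap: 0.102
```

```bash
python3 st.py; python3 - <<'E'
import numpy as np
A=list(np.linspace(1.826,.0,21)); f=lambda a:np.array([-(25.75-24*np.cos(a)),-24*np.sin(a)])
for i in range(0,20,5): print([(f(a)-f(A[i])).round(2).tolist() for a in A[i+1:i+6]])
E
```

```text
30.5 [0.5679 0.3175 0.3088] gap 0.9451415286306164 F [0.36 1.2  1.68]
to yaw0 rotvec deg [-0.07 -0.07  0.01] q [-0.42  0.56 -0.22  1.27  0.12  1.32 -2.21]
[[2.14, -0.46], [4.32, -0.71], [6.51, -0.77], [8.69, -0.63], [10.86, -0.29]]
[[2.12, 0.54], [4.19, 1.26], [6.18, 2.17], [8.08, 3.26], [9.87, 4.52]]
[[1.67, 1.42], [3.2, 2.98], [4.59, 4.68], [5.82, 6.49], [6.87, 8.41]]
[[0.87, 2.01], [1.56, 4.09], [2.06, 6.22], [2.36, 8.39], [2.46, 10.58]]
```

Request:
play_rows(rows=[0,2.15,-0.45,0,0,0,0,4.3,-0.7,0,0,0,0,6.5,-0.75,0,0,0,0,8.7,-0.65,0,0,0,0,10.85,-0.3,0,0,0])

```text
time_s: 31.12
tool_pos: [0.568, 0.2063, 0.311]
eef_rot: [0.0, 1.0, -0.001, 0.0]
force: [2.9, 0.3, -0.5]
finger_gap: 0.102
```

Request:
play_rows(rows=[0,2.1,0.55,0,0,0,0,4.2,1.25,0,0,0,0,6.2,2.2,0,0,0,0,8.1,3.25,0,0,0,0,9.85,4.5,0,0,0])

```text
time_s: 31.75
tool_pos: [0.5677, 0.1088, 0.2654]
eef_rot: [-0.0, 1.0, -0.0, 0.0]
force: [4.6, 1.2, -1.3]
finger_gap: 0.103
```

Request:
play_rows(rows=[0,1.65,1.4,0,0,0,0,3.2,3,0,0,0,0,4.6,4.7,0,0,0,0,5.8,6.5,0,0,0,0,6.85,8.4,0,0,0])

```text
time_s: 32.38
tool_pos: [0.5674, 0.0409, 0.181]
eef_rot: [-0.0, 1.0, -0.0, -0.0]
force: [3.5, 1.2, -1.0]
finger_gap: 0.104
```

Request:
play_rows(rows=[0,0.85,2,0,0,0,0,1.55,4.1,0,0,0,0,2.05,6.2,0,0,0,0,2.35,8.4,0,0,0,0,2.45,9.7,0,0,0])

```text
time_s: 33.0
tool_pos: [0.5672, 0.0173, 0.0838]
eef_rot: [-0.001, 1.0, 0.0, -0.001]
force: [2.6, 0.6, -0.8]
finger_gap: 0.104
```

```bash
python3 st.py
```

```text
33.0 [0.5672 0.0173 0.0838] gap 0.9717928678262712 F [ 2.56  0.65 -0.8 ]
to yaw0 rotvec deg [-0.06  0.06  0.01] q [ 0.03  0.66 -0.16  1.81  0.15  0.69 -1.78]
```

Now lower the last few millimetres slowly until there is contact.

Request:
play_rows(rows=[0,0,0.2,0,0,0,0,0,0.4,0,0,0,0,0,0.6,0,0,0,0,0,0.7,0,0,0,0,0,0.8,0,0,0])

```text
time_s: 33.62
tool_pos: [0.5673, 0.0172, 0.0784]
eef_rot: [-0.0, 1.0, 0.0, -0.0]
force: [-0.8, 1.1, 10.0]
finger_gap: 0.103
```

Request:
play_rows(rows=[0,0,0.1,0,0,0,0,0,0.15,0,0,0,0,0,0.15,0,0,0])

```text
time_s: 34.0
tool_pos: [0.5674, 0.0172, 0.0783]
eef_rot: [0.0, 1.0, 0.0, 0.0]
force: [-4.1, -0.3, 13.6]
finger_gap: 0.1
```

Request:
play_rows(rows=[0,0,-0.2,0,0,0,0,0,-0.2,0,0,0,0,0,-0.2,0,0,0,0,0,-3,0,0,0,0,0,-7,0,0,0], jaw=2.6)

```text
time_s: 34.62
tool_pos: [0.5663, 0.0167, 0.1449]
eef_rot: [0.0, 1.0, -0.0, -0.002]
force: [0.5, -0.5, 0.9]
finger_gap: 0.28
```

Request:
play_rows(rows=[-0.5,3,-4,0,0,0,-1.5,7,-7,0,0,0,-2.5,12,-8,0,0,0,-4,17,-8,0,0,0,-5.9,21.7,-8,0,0,0], jaw=7.0)

```text
time_s: 35.25
tool_pos: [0.5078, -0.2019, 0.2254]
eef_rot: [0.0, 1.0, -0.0, -0.0]
force: [0.1, -0.2, 0.6]
finger_gap: 0.737
```

Request:
play_rows(rows=[0,0,0,0,0,0,0,0,0,0,0,0])

```text
time_s: 35.5
tool_pos: [0.5086, -0.1992, 0.2253]
eef_rot: [-0.001, 1.0, 0.0, -0.0]
force: [-0.2, 0.3, -0.5]
finger_gap: 0.752
```

```bash
python3 st.py .508,-.2002,.028; python3 - <<'E'
from h import *
c=camera('wrist');W=cloud(c)
z=.059
m=mask(c,'orange')&(np.abs(W[...,2]-z)<.006)&(np.hypot(W[...,0]-.508,W[...,1]+.2)<.05);vs,us=np.nonzero(m);P=W[m]
if len(P): print(len(us),(P.min(0)+P.max(0))/2,P.mean(0))
c=camera('top');W=cloud(c);h=cv2.cvtColor(c['image'],cv2.COLOR_BGR2HSV);m=(cv2.inRange(h,(84,60,30),(100,255,255))>0)&(W[...,1]>.0)&(W[...,1]<.08)&(abs(W[...,0]-.57)<.15);print('bar/edge z',np.nanmedian(W[m],0),m.sum())
E
```

```text
35.5 [ 0.5086 -0.1992  0.2253] gap 6.993097448177734 F [-0.17  0.28 -0.47]
to yaw0 rotvec deg [-0.08  0.03  0.01] q [ 0.45  0.45 -0.18  1.71  0.09  0.99 -1.33]
.508,-.2002,.028 [-0.05  0.13 19.73]
2356 [ 0.50793826 -0.19919493  0.05762228] [ 0.5084376  -0.19959784  0.05833758]
bar/edge z [0.56738233 0.05944013 0.09414058] 776
```

Request:
play_rows(rows=[-0.05,0.1,4,0,0,0,-0.05,0.1,9,0,0,0,-0.05,0.1,14,0,0,0,-0.05,0.1,18,0,0,0,-0.05,0.1,19.7,0,0,0])

```text
time_s: 36.22
tool_pos: [0.5075, -0.1988, 0.0266]
eef_rot: [-0.001, 1.0, 0.001, -0.002]
force: [0.2, -0.5, 0.9]
finger_gap: 0.755
```

Request:
play_rows(rows=[0,0,0,0,0,0,0,0,0,0,0,0,0,0,0,0,0,0,0,0,0,0,0,0,0,0,0,0,0,0], jaw=3.5, grip_force=15)

```text
time_s: 36.85
tool_pos: [0.5094, -0.2013, 0.0303]
eef_rot: [0.0, 1.0, -0.0, 0.002]
force: [-1.2, 0.2, 6.8]
finger_gap: 0.506
```

Request:
play_rows(rows=[0,0,-0.5,0,0,0,0,0,-2.5,0,0,0,0,0,-7,0,0,0,0,0,-12,0,0,0,0,-1,-17,0,0,0])

```text
time_s: 37.48
tool_pos: [0.5072, -0.1919, 0.2001]
eef_rot: [0.0, 1.0, -0.001, -0.0]
force: [0.4, -0.2, -0.5]
finger_gap: 0.501
```

Request:
play_rows(rows=[0,-3,0,0,0,0,0,-8,0,0,0,0,-0.1,-13,0,0,0,0,-0.2,-18,0,0,0,0,-0.3,-23,0,0,0,0])

```text
time_s: 38.1
tool_pos: [0.5045, 0.0402, 0.1988]
eef_rot: [0.0, 1.0, -0.0, -0.0]
force: [1.2, -0.0, -0.6]
finger_gap: 0.499
```

Request:
play_rows(rows=[0,-5,0,0,0,0,0,-10,0,0,0,0,0,-14,0,0,0,0,0,-15.9,2,0,0,0,0,-15.9,3,0,0,0])

```text
time_s: 38.72
tool_pos: [0.5038, 0.1993, 0.1677]
eef_rot: [0.0, 1.0, 0.002, -0.001]
force: [-1.3, -0.5, -1.6]
finger_gap: 0.502
```

```bash
python3 st.py .505,.1995,.118
```

```text
38.725 [0.5038 0.1993 0.1677] gap 4.6705391853460485 F [-1.28 -0.47 -1.56]
to yaw0 rotvec deg [0.   0.12 0.19] q [-0.27  0.51 -0.22  1.8   0.14  0.85 -2.12]
.505,.1995,.118 [ 0.13 -0.02  4.97]
```

Request:
play_rows(rows=[0.1,0,1.5,0,0,0,0.1,0,3,0,0,0,0.1,0,4,0,0,0,0.1,0,4.3,0,0,0,0.1,0,4.5,0,0,0])

```text
time_s: 39.35
tool_pos: [0.5064, 0.198, 0.1237]
eef_rot: [-0.0, 1.0, -0.0, 0.0]
force: [-0.6, -0.3, -1.0]
finger_gap: 0.5
```

Request:
play_rows(rows=[0,0,0.1,0,0,0,0,0,0.2,0,0,0,0,0,0.3,0,0,0,0,0,0.3,0,0,0])

```text
time_s: 39.85
tool_pos: [0.5061, 0.198, 0.1207]
eef_rot: [-0.0, 1.0, -0.0, 0.0]
force: [-0.2, 0.1, 0.2]
finger_gap: 0.5
```

Request:
play_rows(rows=[0,0,0.1,0,0,0,0,0,0.2,0,0,0,0,0,0.2,0,0,0])

```text
time_s: 40.22
tool_pos: [0.5062, 0.1981, 0.1202]
eef_rot: [-0.0, 1.0, -0.0, 0.0]
force: [-2.2, -0.8, 8.8]
finger_gap: 0.503
```

Request:
play_rows(rows=[0,0,0,0,0,0,0,0,0,0,0,0,0,0,0,0,0,0,0,0,-2,0,0,0,0,0,-6,0,0,0], jaw=7.0)

```text
time_s: 40.85
tool_pos: [0.5049, 0.1974, 0.1776]
eef_rot: [0.001, 1.0, -0.0, -0.002]
force: [0.0, 0.1, -0.1]
finger_gap: 0.755
```

Request:
play_rows(rows=[1.2,4.5,-3,0,0,0,2.5,9.5,-5,0,0,0,3.8,14.5,-5,0,0,0,5.2,19.5,-5,0,0,0,6.5,24.5,-5,0,0,0])

```text
time_s: 41.48
tool_pos: [0.5714, -0.0486, 0.2286]
eef_rot: [-0.0, 1.0, -0.0, 0.0]
force: [0.3, 1.1, -0.6]
finger_gap: 0.754
```

Request:
play_rows(rows=[1.3,5,0,0,0,0,2.6,10,0,0,0,0,3.8,14,0,0,0,0,3.8,14,0,0,0,0,3.8,14,0,0,0,0])

```text
time_s: 42.1
tool_pos: [0.6089, -0.1858, 0.2282]
eef_rot: [-0.001, 1.0, 0.0, -0.0]
force: [0.2, 0.5, -0.6]
finger_gap: 0.753
```

```bash
python3 st.py .61,-.1875,.029; python3 - <<'E'
from h import *
c=camera('wrist');W=cloud(c)
z=.059
m=mask(c,'blue')&(np.abs(W[...,2]-z)<.006)&(np.hypot(W[...,0]-.61,W[...,1]+.187)<.05);P=W[m]
if len(P): print(len(P),(P.min(0)+P.max(0))/2,P.mean(0))
c=camera('top');W=cloud(c);z=.149
m=mask(c,'orange')&(np.abs(W[...,2]-z)<.008);m[:,:178]=0;m[:,218:]=0;vs,us=np.nonzero(m)
print(len(us),us.mean(),vs.mean(),onz(c,us.mean(),vs.mean(),z),'was 196.05 296.55')
E
```

```text
42.1 [ 0.6089 -0.1858  0.2282] gap 6.999604367573204 F [ 0.16  0.51 -0.6 ]
to yaw0 rotvec deg [-0.1   0.05  0.04] q [ 0.37  0.59 -0.18  1.45  0.11  1.11 -1.4 ]
.61,-.1875,.029 [ 0.12  0.2  19.92]
2308 [ 0.6101188  -0.18708882  0.05738794] [ 0.61036379 -0.1872179   0.05832562]
353 197.24645892351276 294.9773371104816 [0.50639223 0.1987025  0.149     ] was 196.05 296.55
```

Request:
play_rows(rows=[0.1,0.15,4,0,0,0,0.1,0.15,9,0,0,0,0.1,0.15,14,0,0,0,0.1,0.15,18,0,0,0,0.1,0.15,19.8,0,0,0])

```text
time_s: 42.82
tool_pos: [0.6089, -0.1864, 0.0286]
eef_rot: [-0.001, 1.0, 0.001, -0.002]
force: [0.5, -0.6, 0.5]
finger_gap: 0.752
```

Request:
play_rows(rows=[0,0,0,0,0,0,0,0,0,0,0,0,0,0,0,0,0,0,0,0,0,0,0,0,0,0,0,0,0,0], jaw=3.5)

```text
time_s: 43.45
tool_pos: [0.6116, -0.1886, 0.0327]
eef_rot: [0.0, 1.0, -0.0, 0.002]
force: [-1.6, 0.4, 6.6]
finger_gap: 0.5
```

Request:
play_rows(rows=[0,0,-0.5,0,0,0,0,0,-2.5,0,0,0,0,0,-7,0,0,0,0,0,-12,0,0,0,0,-1,-17,0,0,0])

```text
time_s: 44.08
tool_pos: [0.6091, -0.1799, 0.2018]
eef_rot: [0.0, 1.0, -0.001, -0.001]
force: [0.2, 0.3, -1.2]
finger_gap: 0.506
```

Request:
play_rows(rows=[0.3,-3,0,0,0,0,0.7,-8,0,0,0,0,1.1,-13,0,0,0,0,1.6,-18,0,0,0,0,2,-22,0,0,0,0])

```text
time_s: 44.7
tool_pos: [0.6295, 0.044, 0.2005]
eef_rot: [-0.0, 1.0, 0.001, -0.001]
force: [0.7, 0.3, -0.5]
finger_gap: 0.502
```

Request:
play_rows(rows=[0.4,-5,0,0,0,0,0.8,-10,0,0,0,0,1.2,-14,0,0,0,0,1.3,-15.8,2,0,0,0,1.3,-15.8,3,0,0,0])

```text
time_s: 45.32
tool_pos: [0.6414, 0.1995, 0.1678]
eef_rot: [0.001, 1.0, 0.001, -0.002]
force: [-0.1, -0.3, -1.6]
finger_gap: 0.504
```

```bash
python3 st.py .643,.1995,.118
```

```text
45.325 [0.6414 0.1995 0.1678] gap 4.6855587576167625 F [-0.12 -0.31 -1.58]
to yaw0 rotvec deg [0.1  0.26 0.1 ] q [-0.24  0.7  -0.17  1.41  0.13  1.05 -2.01]
.643,.1995,.118 [ 0.19 -0.01  4.98]
```

Request:
play_rows(rows=[0.1,0,1.5,0,0,0,0.1,-0.05,2.8,0,0,0,0.1,-0.1,3.8,0,0,0,0.1,-0.1,4.1,0,0,0,0.1,-0.1,4.3,0,0,0])

```text
time_s: 45.95
tool_pos: [0.6444, 0.2005, 0.1279]
eef_rot: [-0.0, 1.0, -0.0, 0.0]
force: [0.5, 0.1, -1.6]
finger_gap: 0.501
```

Request:
play_rows(rows=[0,0,0.1,0,0,0,0,0,0.2,0,0,0,0,0,0.3,0,0,0,0,0,0.3,0,0,0])

```text
time_s: 46.45
tool_pos: [0.6441, 0.2005, 0.1247]
eef_rot: [0.0, 1.0, -0.0, -0.0]
force: [-0.2, -0.2, -1.0]
finger_gap: 0.503
```

Request:
play_rows(rows=[0,0,0.1,0,0,0,0,0,0.2,0,0,0,0,0,0.3,0,0,0,0,0,0.3,0,0,0])

```text
time_s: 46.95
tool_pos: [0.6441, 0.2005, 0.1227]
eef_rot: [-0.0, 1.0, -0.0, 0.0]
force: [-2.8, -0.6, 6.1]
finger_gap: 0.501
```

Contact. Release, lift and move clear.

Request:
play_rows(rows=[0,0,0,0,0,0,0,0,0,0,0,0,0,0,0,0,0,0,0,0,-2,0,0,0,0,0,-6,0,0,0], jaw=7.0)

```text
time_s: 47.58
tool_pos: [0.6428, 0.1999, 0.18]
eef_rot: [0.001, 1.0, -0.0, -0.002]
force: [0.1, 0.4, 0.3]
finger_gap: 0.753
```

Request:
play_rows(rows=[-1,4.5,-4,0,0,0,-2,9.5,-8,0,0,0,-3,14.5,-8,0,0,0,-4,19.5,-8,0,0,0,-5,24.5,-8,0,0,0])

```text
time_s: 48.2
tool_pos: [0.5937, -0.0462, 0.2618]
eef_rot: [0.0, 1.0, -0.0, 0.0]
force: [1.0, -1.3, -0.4]
finger_gap: 0.756
```

Request:
play_rows(rows=[-1,4.5,0,0,0,0,-2,9,0,0,0,0,-3,13,0,0,0,0,-4,16,0,0,0,0,-4,16,0,0,0,0])

```text
time_s: 48.82
tool_pos: [0.5527, -0.2083, 0.2614]
eef_rot: [0.001, 1.0, -0.003, -0.0]
force: [0.0, 1.2, -0.6]
finger_gap: 0.755
```

```bash
python3 st.py; python3 - <<'E'
from h import *
np.set_printoptions(precision=4,suppress=True)
c=camera('top');W=cloud(c);cv2.imwrite('pics/t9.png',c['image']);z=.149
for n,was in(('orange','.503 .2013'),('blue','.6403 .2002')):
    m=mask(c,n)&(np.abs(W[...,2]-z)<.006);m[:,:178]=0;m[:,218:]=0;vs,us=np.nonzero(m);print(n,len(us),onz(c,us.mean(),vs.mean(),z),'was',was)
for n,u,v,s in (('green',236,245,40),('yellow',347,182,90)):
    m=mask(c,n,s);k=np.zeros_like(m);k[v-25:v+25,u-25:u+25]=1;m&=k;vs,us=np.nonzero(m);print(n,m.sum(),onz(c,us.mean(),vs.mean(),.059 if n=='green' else .097),'was .6233 .1304 / .7685 -.1346')
c=camera('scene');W=cloud(c);m=mask(c,'magenta',80)&(np.abs(W[...,2]-.059)<.006)&(np.hypot(W[...,0]-.529,W[...,1]+.418)<.06);print('magenta',W[m].mean(0))
E
```

```text
48.825 [ 0.5527 -0.2083  0.2614] gap 7.025350943908357 F [ 0.01  1.23 -0.63]
to yaw0 rotvec deg [ 0.11  0.06 -0.39] q [ 0.42  0.49 -0.15  1.54  0.08  1.12 -1.33]
orange 341 [0.5067 0.199  0.149 ] was .503 .2013
blue 326 [0.6395 0.2011 0.149 ] was .6403 .2002
green 323 [0.6234 0.1304 0.059 ] was .6233 .1304 / .7685 -.1346
yellow 1032 [ 0.7685 -0.1347  0.097 ] was .6233 .1304 / .7685 -.1346
magenta [ 0.5292 -0.4171  0.0582]
```

View pics/t9.png

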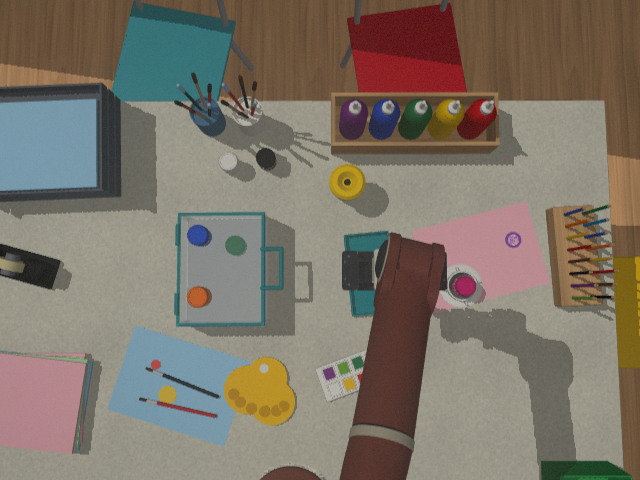

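The final top view has the lid closed with orange at (198, 297) and blue at (198, 235) back on it. Magenta is in the holder at (465, 286), and green at (236, 245) and the cup at (347, 182) have not moved. Handing in.

```bash
python3 -c "
from workcell import *
print(close_job())"
```

```text
the job is handed in; nothing more can be done
None
```

The job is done and handed in after about 49 s of robot time. I cleared the orange and blue pots to the tray and swung the lid back until it stayed open. The magenta pot went into the holder. I then lowered the lid shut by its handle and put both pots back on it.

Last checks against the starting measurements:

| Item | Result | Limit |
|---|---|---|
| Orange pot | about 4 mm from its start | 15 mm |
| Blue pot | about 1 mm from its start | 15 mm |
| Magenta pot | about 1 mm from the holder's centre | 13 mm |
| Green pot, water cup | unmoved (under 1 mm) | 20 mm |

The lid pressed firmly onto its stop when closed, and the handle and front edge measured 94 mm high; I did not read its angle directly. Pot tilt was not measured either, but the pots looked upright in the images. The gripper was clear of everything at the end. No check failed or disagreed by more than a few millimetres.

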